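# Find the uncaught canister lid by tapping and hold it open

### The job

One of the three canister lids in the caddy has not clicked onto its catch. Work along the row from your left to your right, tapping each of the three lids lightly with the fingertips to feel which one gives; then lift that lid by its tongue to about 60 degrees and finish still holding it open, so that I can refill the canister. The lids are thin plastic: neither tap nor squeeze with more than about 15 N, do not pull up on the two lids that are caught, and leave the other things standing where they are.

Things in the scene. Friction and masses are not known exactly. Their poses are not given: they have to be found in the camera images.
- caddy: Fixed grey tray, 118 (x) x 288 (y) x 22 mm; origin under its centre, x away from the robot (yaw within 0.3 rad), y along the row to the robot's left. Holds three identical fixed white canisters 92 mm apart, each 100 x 76 x 85 mm with a soft 7 mm seal and a flat grey flip lid, hinged on the robot's side, tongue pointing to +x. Which lid is loose varies and cannot be seen.
- left_lid (a point): Point on the top face of the closed lid at the left (+y) end of the row, a good place to tap: on its middle line, 80 mm in +x from its hinge axis, about 117 mm above the work surface. Lid: flat plate 104 (x) x 76 (y) x 5 mm. The point is fixed to the caddy (axes as the caddy) and does not follow the lid.
- middle_lid (a point): The same point for the lid in the middle.
- right_lid (a point): The same point for the lid at the right (-y) end.
- left_tongue (a point): Centre of the closed left lid's finger tongue, a tab 16 mm wide (y), 12 mm thick (z), 36 mm long beyond the lid's +x edge; free air beside, before and below it (canister wall 20 mm behind this point). The hinge axis runs along y, 124 mm behind (-x) and 2 mm lower. Fixed to the caddy: does not follow the lid.
- middle_tongue (a point): The same point for the middle lid.
- right_tongue (a point): The same point for the right lid.
- loose_lid (a joint): Opening angle of the loose lid (rad), wherever it is: 0 closed, grows as it opens, stop at 1.45. A weak hinge spring draws it shut (1 to 2 N at the tongue), so it falls shut when let go. A light tap (under 0.5 N) sinks it to -0.055, into its seal: about 4 mm at the tap point, 6 to 7 mm at the tongue; then it is firm. It springs back. 40 g.
- caught_lid_1 (a joint): Opening angle of one of the two caught lids (rad), 0 closed. It is firm: 5 N at the tap point moves it down by less than 1 mm. 10 N up at the tongue strains it by 0.03.
- caught_lid_2 (a joint): The same for the other caught lid.
- mug_mid (a point): White mug, 80 mm across, 88 mm tall, at its centre; stands beyond the caddy. Leave it.
- spice_jar_mid (a point): Small glass jar, 48 mm across, 95 mm tall, at its centre; stands beyond the caddy. Leave it.
- scoop: Small steel spoon, 160 mm long, lying across between robot and caddy; origin at its middle, on its underside. Leave it.
- dinner_plate: Yellow plate, 170 mm across, on the drawer unit (a white box 280 x 320 x 130 mm with one drawer, on the slab to the left of the caddy); origin under its centre. Leave it.
- tumbler_mid (a point): Steel tumbler, 72 mm across, 105 mm tall, at its centre, on the drawer unit. Leave it.
- twist_jar_mid (a point): Glass jar with twist cap, 66 mm across, 110 mm tall, at its centre, on the drawer unit. Leave it.
- funnel_mid (a point): White plastic funnel standing on its 100 mm mouth, 95 mm tall, at half height, on the drawer unit. Leave it.
- wooden_spoon: Wooden spoon, 250 mm long, lying crosswise on the drawer unit; origin at its middle, on its underside. Leave it.

How it is judged:
On the way, in this order (a step that is already met when the one before it is completed fails the run):
1. the left lid is tapped with the fingertips (((y of loose_lid_c0 in the frame of caddy between 0.046 and 0.2 m and contact force between the fingers and loose_lid above 0.02 N and value of joint loose_lid below -0.025 rad) or (y of caught_lid_1_c0 in the frame of caddy between 0.046 and 0.2 m and contact force between the fingers and caught_lid_1 above 0.4 N) or (y of caught_lid_2_c0 in the frame of caddy between 0.046 and 0.2 m and contact force between the fingers and caught_lid_2 above 0.4 N))), for 0.02 s.
2. the middle lid is tapped (((y of loose_lid_c0 in the frame of caddy between -0.046 and 0.046 m and contact force between the fingers and loose_lid above 0.02 N and value of joint loose_lid below -0.025 rad) or (y of caught_lid_1_c0 in the frame of caddy between -0.046 and 0.046 m and contact force between the fingers and caught_lid_1 above 0.4 N) or (y of caught_lid_2_c0 in the frame of caddy between -0.046 and 0.046 m and contact force between the fingers and caught_lid_2 above 0.4 N))), for 0.02 s.
3. the right lid is tapped (((y of loose_lid_c0 in the frame of caddy between -0.2 and -0.046 m and contact force between the fingers and loose_lid above 0.02 N and value of joint loose_lid below -0.025 rad) or (y of caught_lid_1_c0 in the frame of caddy between -0.2 and -0.046 m and contact force between the fingers and caught_lid_1 above 0.4 N) or (y of caught_lid_2_c0 in the frame of caddy between -0.2 and -0.046 m and contact force between the fingers and caught_lid_2 above 0.4 N))), for 0.02 s.
4. the loose lid is lifted (value of joint loose_lid above 0.8 rad), for 0.2 s.
At the end, for the whole second after the job is handed in: The loose lid stands open by more than 0.8 rad (46 degrees) and still, held by the fingers (more than 0.3 N between fingers and lid); both caught lids are shut and nothing around has moved by 30 mm (value of joint loose_lid above 0.8 rad and velocity of joint loose_lid between -0.2 and 0.2 rad/s and contact force between the fingers and loose_lid above 0.3 N and value of joint each of caught_lid_1, caught_lid_2 below 0.03 rad and distance of each of mug_mid, spice_jar_mid, scoop, dinner_plate, tumbler_mid, twist_jar_mid, funnel_mid, wooden_spoon from where it was at the start of the episode below 0.03 m); the arm keeps its last pose, push and grip.
It fails at once if a caught lid is pressed with more than 25 N, or the loose lid with more than 40 N in all (both fingers together) (contact force between any of the fingers, the arm and loose_lid above 40 N or contact force between any of the fingers, the arm and caught_lid_1 above 25 N or contact force between any of the fingers, the arm and caught_lid_2 above 25 N).
It fails at once if a caught lid is pulled up against its catch (more than 0.03 rad) (value of joint any of caught_lid_1, caught_lid_2 above 0.03 rad).
It fails at once if something that should be left alone is moved by more than 30 mm (distance of any of mug_mid, spice_jar_mid, scoop, dinner_plate, tumbler_mid, twist_jar_mid, funnel_mid, wooden_spoon from where it was at the start of the episode above 0.03 m).
It also fails if it takes over 51 s, if anything falls off the work surface, if the arm or the gripper's body presses on something with over 40 N, if the wrist force passes 120 N, or if a joint passes its speed limit or range.

### The arm

A 6-joint arm with a two-finger parallel gripper is mounted at the origin on the work surface. World frame = base frame: x ahead of the robot, y to its left, z up, the work surface at z = 0. Lengths are in m, angles in rad, forces in N, time in s.
With the tool pointing down it reaches from about 0.375 to 0.925 m from the base axis. Payload 5.7 kg.
Tool frame: the origin (TCP) lies midway between the tips of the shut fingers; the grasp point (between the pads) lies 19 mm behind it (ctrl.grip_point_offset is the distance from the TCP to the grasp point, in m); x points along the fingers, z is the direction in which the jaws open and shut, and the axes are right-handed (so a half turn about x gives the same grasp; the last joint's range is limited). The gripper opens to 88 mm and grips with 3 to 60 N. Pads are 20 mm wide; open, the fingers measure 115 mm over their backs; the gripper's body (75 mm by 178 mm) begins 61 mm behind the grasp point.
Start: joints at [-1.385, 0.359, 1.51, -0, 1.272, -0.115], TCP at [0.178, -0.573, 0.223] pointing down, gripper open.
Joint ranges: [-2.97, 2.97], [-1.01, 2.36], [0.21, 2.38], [-0.96, 4.11], [0.2, 2.71], [-2.98, 2.98]. Speed limits (rad/s): [2.39, 2.39, 3.14, 3.14, 3.14, 3.14].

### API

Orientations are given as a unit quaternion [x, y, z, w].
In Python, from workcell import ctrl gives the robot as it stands.
- The arm moves only by the tool drive_tool, never from a script. Its argument "commands" is a list of rows, each a list of 7 numbers: the turn, a rotation vector about the tool's x, y, z in units of 6 degrees (1.0 is 6 degrees), then the shift along the tool's x, y, z in units of 30 mm (1.0 is 30 mm), then the closure, from -1 (fully open) to 1 (shut). In form: [[ax, ay, az, tx, ty, tz, hand], ...]. A call has 1 to 10 rows; each row shifts and turns the commanded pose from where the row before left it, along the tool's axes as they then stand; what a row does not reach is not made up. A row lasts 1/10 s, in which the tool goes at most 50 mm and 8.59 degrees, less where a joint would pass 70% of its speed; a pose out of reach is approached as far as the arm can. A call is refused whole if a number of a shift passes 1 or a number of a turn 1, either way. A call with a gripper value outside its range is refused whole. The fingers move at their own pace and stop on an object; "grip_force" is the grip in N (left out, the last holds). Time passes only in rows, so rows that do not move let the fingers close. It gives the time, the measured TCP pose, the force and the opening at its end, in the units of the state.
- ctrl.read_state(): the state, without advancing time (a new reading comes with each control period).
- ctrl.capture(name): name is "scene" or "top"; returns (picture, depth): 384x512x3 uint8, red, green, blue; 384x512 float32, m along the optical axis (not along the pixel's ray), 0 where there is no reading.
- ctrl.calibration(name): a dict with "fx", "fy", "cx", "cy" (pixels), "rvec" (rotation vector, rad) and "tvec" (3), from world to camera coordinates, as OpenCV has them. Camera axes: x right, y down, z forward; pixel columns grow to the right and rows downward; lengths in m; the calibration is good to about 2 mm. A picture is of the moment at which its call begins. calibration takes no time and is no camera call.
- ctrl.job_done(): hands the job in, once; it reports no verdict.
The state is a dict: "time_s": time; "joints": joint angles; "qd": joint speeds; "joint_efforts": joint torques, N m; "tool_pos": TCP position; "tool_rot": TCP orientation; "force": force on the tool from outside, world axes, zero at the start; "wrist_torque": the same for the moment, N m; "gripper_width": finger opening in m.
Only numpy, scipy, OpenCV 4.12 (cv2) and the standard library are available. Lean on these libraries where they do the work, as an engineer would, in place of code of your own. Each camera call takes 0.05 s, during which the arm holds its last target. There are 200 camera calls.

## Working session

There is one attempt and no reset: what is moved stays moved. The work goes in short steps, Python scripts to look and compute and a tool call to move; the robot and the scene stay as the last step left them, time stands still between calls to the robot, and variables do not carry over. Pictures are saved under pics/ and viewed, about 8 in all and at most 12, crops included, and the job is handed in when it is done.

Besides the shell and the picture viewer there is one more tool, called after "Emit:" by a JSON object that holds its "op" and its "data", one argument or row to a line. drive_tool: Moves the arm, as the interface text tells. Its arguments: {"type":"object","properties":{"commands":{"type":"array"},"grip_force":{"type":"number"}},"required":["commands"]}

```bash
mkdir -p pics; cat > h.py <<'E'
from workcell import ctrl
import numpy as np, cv2
from scipy.spatial.transform import Rotation as R
def cloud(name):
    im,d=ctrl.capture(name); c=ctrl.calibration(name)
    v,u=np.mgrid[:d.shape[0],:d.shape[1]]
    P=np.dstack([(u-c['cx'])/c['fx']*d,(v-c['cy'])/c['fy']*d,d])
    Rm=cv2.Rodrigues(np.array(c['rvec'],float))[0]
    W=(P-np.array(c['tvec']).ravel())@Rm
    W[d==0]=np.nan
    return im,W
E
python3 - <<'E'
from h import *
s=ctrl.read_state();print(s)
for n in ('scene','top'):
    im,W=cloud(n);np.save(n+'.npy',W);cv2.imwrite(f'pics/{n}0.png',im[...,::-1])
E
```

```text
{'time_s': 0.0, 'joints': array([-1.38510763e+00,  3.59537452e-01,  1.51145517e+00, -2.15337356e-05,
        1.27248453e+00, -1.15094669e-01]), 'qd': array([-2.66347560e-04,  1.66041215e-03,  1.34754041e-03, -6.47191410e-04,
        1.30220945e-05,  9.08849110e-04]), 'joint_efforts': array([-2.90518030e-03, -5.15393257e+01, -2.70725548e+01,  6.70902827e-02,
        3.54006712e-02, -1.23733507e-04]), 'tool_pos': array([ 0.17761822, -0.57236883,  0.22178163]), 'tool_rot': array([ 0.41989042,  0.56976243, -0.41899266,  0.5687776 ]), 'force': array([ 0.48079139, -0.45668277,  0.15802175]), 'wrist_torque': array([-0.00654798,  0.01251408,  0.00388178]), 'gripper_width': 0.08779778609926163}
```

View pics/top0.png

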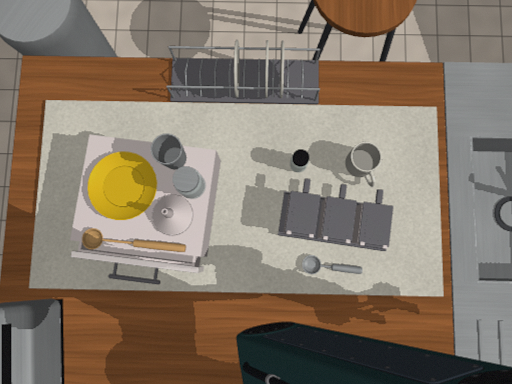

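View pics/scene0.png

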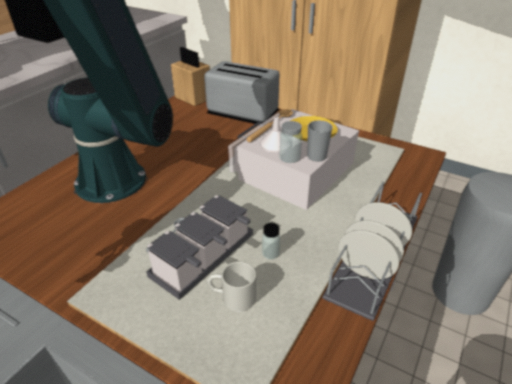

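The top view shows the three lids at about (302,214), (339,220) and (376,226), with tongues at (306,186), (343,191) and (380,197). The jar is at (300,160) and the mug at (365,160). Next I'll measure positions from the depth data.

```bash
python3 - <<'E'
from h import *
im=cv2.imread('pics/top0.png');W=np.load('top.npy')
z=W[...,2]
m=((z>0.095)&(z<0.135)).astype(np.uint8); m[:,:265]=0;m[:,410:]=0;m[:175]=0;m[255:]=0
n,l,st,c=cv2.connectedComponentsWithStats(m)
for i in range(1,n):
    if st[i,4]<8: continue
    P=W[l==i]; print(st[i],P.mean(0).round(4),np.median(P[:,2]),P.min(0).round(3),P.max(0).round(3))
P=W[m>0]; 
r=cv2.minAreaRect((P[:,:2]*1000).astype(np.float32));print('rect',r)
for u,v in [(306,186),(343,191),(380,197),(302,214),(339,220),(376,226),(365,155),(300,157),(308,264),(345,268)]: print(u,v,W[v,u].round(4))
# tongue blobs: caddy fit
for mm,nm in (((z>0.03),'all'),):
    q=W[145:180,285:320][z[145:180,285:320]>.03];print('jar',q.min(0),q.max(0))
    q=W[140:190,340:390];q=q[(q[...,2]>.03)&(q[...,2]<.095)];print('mug',q.min(0),q.max(0))
big=cv2.resize(im[130:280,250:420],None,fx=4.5,fy=4,interpolation=cv2.INTER_CUBIC);cv2.imwrite('pics/crop.png',big)
E
```

```text
[ 285  178   36   60 1412] [ 0.4981 -0.0392  0.1156] 0.11552308734733158 [ 0.436 -0.082  0.1  ] [0.584 0.005 0.126]
[ 322  184   35   59 1445] [ 0.4863 -0.1296  0.115 ] 0.11510949663257249 [ 0.425 -0.173  0.095] [ 0.571 -0.087  0.124]
[ 358  189   36   60 1485] [ 0.4746 -0.2201  0.1152] 0.11537691756436846 [ 0.413 -0.265  0.096] [ 0.559 -0.178  0.126]
rect ((499.60125732421875, -132.581298828125), (260.5150451660156, 145.29888916015625), 82.62982177734375)
306 186 [ 0.5629 -0.0462  0.1194]
343 191 [ 0.5522 -0.1391  0.118 ]
380 197 [ 0.5384 -0.2306  0.1217]
302 214 [ 0.4929 -0.0372  0.1131]
339 220 [ 0.4794 -0.1291  0.116 ]
376 226 [ 0.4661 -0.2201  0.1193]
365 155 [ 0.6678 -0.2172  0.0169]
300 157 [ 0.6394 -0.0314  0.1077]
308 264 [ 0.3681 -0.0619  0.0151]
345 268 [ 0.3599 -0.1577  0.0317]
jar [ 0.58008155 -0.05712653  0.03192862] [ 0.66075771 -0.0101593   0.12361171]
mug [ 0.57583226 -0.23930676  0.03001035] [ 0.68365483 -0.1618861   0.09443899]
```

View pics/crop.png

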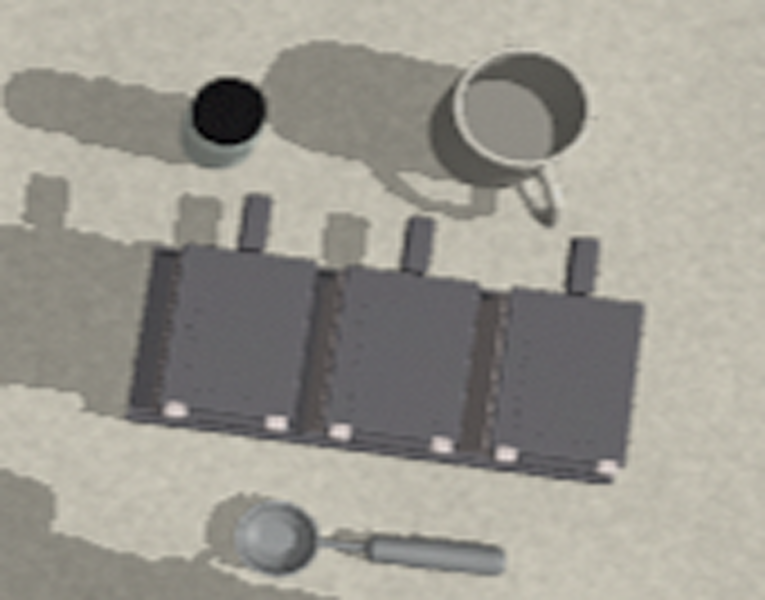

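The crop agrees with this: tongues on the far side, the scoop clear on the near side, and the mug handle about 30 mm beyond the right tongue. The caddy yaw is about -0.129 rad, lid spacing measures 91 mm (92 given), and lid tops are at z of about 0.116. Next I'll work out the approach.

```bash
cat >> h.py <<'E'
yaw=-0.1293; ex=np.array([np.cos(yaw),np.sin(yaw),0]); ey=np.array([-np.sin(yaw),np.cos(yaw),0])
C=dict(l=np.array([.4981,-.0392,0]),m=np.array([.4863,-.1296,0]),r=np.array([.4746,-.2201,0]))
tap={k:c+.0213*ex for k,c in C.items()}; ton={k:c+.0653*ex for k,c in C.items()}
def to(p,tilt=0):
    "shift (units, current tool axes) and turn (units) to p with jaws along caddy y"
    s=ctrl.read_state(); T=R.from_quat(s['tool_rot']); p=np.array(p,float)
    X=np.cos(tilt)*np.array([0,0,-1.])+np.sin(tilt)*ex
    best=None
    for g in (1,-1):
        Z=g*ey; M=R.from_matrix(np.c_[X,np.cross(Z,X),Z]); rv=(T.inv()*M).as_rotvec()
        if best is None or np.linalg.norm(rv)<np.linalg.norm(best[0]): best=(rv,)
    print('pos',s['tool_pos'].round(4),'F',s['force'].round(2),'w',round(s['gripper_width'],4),'j',s['joints'].round(3),'t',round(s['time_s'],2))
    print('turn',np.degrees(best[0]).round(2)/6,'shift',(T.inv().apply(p-s['tool_pos'])/.03).round(2))
    print('axes\n',T.as_matrix().round(3))
E
python3 -c "
from h import *
print(tap,ton)
to([*tap['l'][:2],.14])"
```

```text
{'l': array([ 0.5192222 , -0.04194642,  0.        ]), 'm': array([ 0.5074222 , -0.13234642,  0.        ]), 'r': array([ 0.4957222 , -0.22284642,  0.        ])} {'l': array([ 0.5628549 , -0.04761978,  0.        ]), 'm': array([ 0.5510549 , -0.13801978,  0.        ]), 'r': array([ 0.5393549 , -0.22851978,  0.        ])}
pos [ 0.1777 -0.5724  0.2219] F [ 0.24 -0.05 -0.07] w 0.0882 j [-1.385  0.359  1.511 -0.     1.272 -0.115] t 0.1
turn [ 4.10833333e+00 -1.66666667e-02  1.66666667e-03] shift [  2.76  16.11 -13.51]
axes
 [[-0.     0.955  0.296]
 [ 0.002  0.296 -0.955]
 [-1.     0.    -0.002]]
```

Emit:
{"op": "drive_tool", "data": {
  "commands": [
    [0,0,0,0,0.8,-0.67,1],
    [0,0,0,0,0.8,-0.67,1],
    [0,0,0,0,0.8,-0.67,1],
    [0,0,0,0,0.8,-0.67,1],
    [0,0,0,0,0.8,-0.67,1],
    [0,0,0,0,0.8,-0.67,1],
    [0,0,0,0,0.8,-0.67,1],
    [0,0,0,0,0.8,-0.67,1],
    [0,0,0,0,0.8,-0.67,1],
    [0,0,0,0,0.8,-0.67,1]
  ],
  "grip_force": 8
}}

```text
time_s: 1.1
tool_pos: [0.3477, -0.3086, 0.2224]
tool_rot: [0.42, 0.569, -0.419, 0.569]
force: [0.5, 0.6, 0.5]
gripper_width: 0.0113
```

Emit:
{"op": "drive_tool", "data": {
  "commands": [
    [0,0,0,0,0.8,-0.67,1],
    [0,0,0,0,0.8,-0.67,1],
    [0,0,0,0,0.8,-0.67,1],
    [0,0,0,0,0.8,-0.67,1],
    [0,0,0,0,0.8,-0.67,1],
    [0,0,0,0,0.8,-0.67,1],
    [0,0,0,0,0.8,-0.67,1],
    [0,0,0,0,0.8,-0.67,1],
    [0,0,0,0,0.8,-0.67,1],
    [0,0,0,0,0.8,-0.67,1]
  ]
}}

```text
time_s: 2.1
tool_pos: [0.5173, -0.0456, 0.2224]
tool_rot: [0.419, 0.57, -0.419, 0.569]
force: [-0.4, -0.0, -0.8]
gripper_width: 0.0006
```

Emit:
{"op": "drive_tool", "data": {
  "commands": [
    [1,0,0,0,0,0,1],
    [1,0,0,0,0,0,1],
    [1,0,0,0,0,0,1],
    [1,0,0,0,0,0,1],
    [0,0,0,0,0,0,1]
  ]
}}

```text
time_s: 2.6
tool_pos: [0.5168, -0.0467, 0.2223]
tool_rot: [-0.529, -0.47, 0.529, -0.469]
force: [0.2, 0.5, 0.1]
gripper_width: 0.0006
```

```bash
python3 -c "
from h import *
to([*tap['l'][:2],.125])"
```

```text
pos [ 0.5168 -0.0467  0.2223] F [0.18 0.46 0.07] w 0.0006 j [-0.223  0.243  1.683  0.     1.217  1.466] t 2.6
turn [ 0.1        -0.00166667  0.00833333] shift [ 3.24  0.06 -0.17]
axes
 [[-0.001  0.993 -0.119]
 [ 0.    -0.119 -0.993]
 [-1.    -0.001 -0.   ]]
```

Emit:
{"op": "drive_tool", "data": {
  "commands": [
    [0.1,0,0,0.8,0,-0.17,1],
    [0,0,0,0.8,0.06,0,1],
    [0,0,0,0.8,0,0,1],
    [0,0,0,0.6,0,0,1],
    [0,0,0,0.2,0,0,1],
    [0,0,0,0,0,0,1],
    [0,0,0,0,0,0,1]
  ]
}}

```text
time_s: 3.3
tool_pos: [0.52, -0.0422, 0.1273]
tool_rot: [0.531, 0.467, -0.531, 0.467]
force: [-0.7, 0.3, -0.3]
gripper_width: 0.0
```

Emit:
{"op": "drive_tool", "data": {
  "commands": [
    [0,0,0,0.07,0,0,1],
    [0,0,0,0.07,0,0,1],
    [0,0,0,0,0,0,1]
  ]
}}

```text
time_s: 3.6
tool_pos: [0.5196, -0.0421, 0.1227]
tool_rot: [0.531, 0.467, -0.531, 0.467]
force: [-0.3, -0.4, 0.5]
gripper_width: 0.0006
```

Emit:
{"op": "drive_tool", "data": {
  "commands": [
    [0,0,0,0.05,0,0,1],
    [0,0,0,0,0,0,1],
    [0,0,0,0,0,0,1]
  ]
}}

```text
time_s: 3.9
tool_pos: [0.5194, -0.042, 0.121]
tool_rot: [0.531, 0.467, -0.531, 0.467]
force: [0.2, -0.3, 0.2]
gripper_width: 0.0007
```

Emit:
{"op": "drive_tool", "data": {
  "commands": [
    [0,0,0,0.05,0,0,1],
    [0,0,0,0,0,0,1],
    [0,0,0,0.05,0,0,1],
    [0,0,0,0,0,0,1]
  ]
}}

```text
time_s: 4.3
tool_pos: [0.5193, -0.042, 0.1178]
tool_rot: [-0.531, -0.467, 0.531, -0.467]
force: [0.1, -0.6, -0.3]
gripper_width: 0.0004
```

Emit:
{"op": "drive_tool", "data": {
  "commands": [
    [0,0,0,0.05,0,0,1],
    [0,0,0,0,0,0,1]
  ]
}}

```text
time_s: 4.5
tool_pos: [0.5195, -0.042, 0.1167]
tool_rot: [0.531, 0.467, -0.531, 0.467]
force: [-1.4, 0.3, 4.3]
gripper_width: 0.0008
```

The left lid is firm: 4.3 N at z = 0.1167. On to the middle lid.

Emit:
{"op": "drive_tool", "data": {
  "commands": [
    [0,0,0,-0.4,0,0,1],
    [0,0,0,-0.2,0,0.5,1],
    [0,0,0,0,0,0.8,1],
    [0,0,0,0,0,0.8,1],
    [0,0,0,0,0,0.7,1],
    [0,0,0,0.2,0,0.25,1],
    [0,0,0,0.2,0,0,1],
    [0,0,0,0,0,0,1]
  ]
}}

```text
time_s: 5.3
tool_pos: [0.5068, -0.1323, 0.1215]
tool_rot: [-0.531, -0.467, 0.531, -0.466]
force: [-0.3, 0.1, 0.6]
gripper_width: 0.0003
```

Emit:
{"op": "drive_tool", "data": {
  "commands": [
    [0,0,0,0.05,0,0,1],
    [0,0,0,0,0,0,1],
    [0,0,0,0.05,0,0,1],
    [0,0,0,0,0,0,1]
  ]
}}

```text
time_s: 5.7
tool_pos: [0.5078, -0.1323, 0.1194]
tool_rot: [-0.531, -0.467, 0.531, -0.467]
force: [-0.3, 0.4, -1.0]
gripper_width: -0.0001
```

Emit:
{"op": "drive_tool", "data": {
  "commands": [
    [0,0,0,0.05,0,0,1],
    [0,0,0,0,0,0,1]
  ]
}}

```text
time_s: 5.9
tool_pos: [0.5077, -0.1326, 0.1179]
tool_rot: [0.531, 0.467, -0.531, 0.467]
force: [0.2, -0.3, -0.3]
gripper_width: 0.0005
```

Emit:
{"op": "drive_tool", "data": {
  "commands": [
    [0,0,0,0.05,0,0,1],
    [0,0,0,0,0,0,1]
  ]
}}

```text
time_s: 6.1
tool_pos: [0.5076, -0.1327, 0.1163]
tool_rot: [-0.531, -0.467, 0.531, -0.467]
force: [0.0, 0.0, -0.1]
gripper_width: 0.0005
```

Emit:
{"op": "drive_tool", "data": {
  "commands": [
    [0,0,0,0.03,0,0,1],
    [0,0,0,0,0,0,1]
  ]
}}

```text
time_s: 6.3
tool_pos: [0.5077, -0.1328, 0.1154]
tool_rot: [-0.531, -0.467, 0.531, -0.467]
force: [-0.4, 0.2, 0.5]
gripper_width: 0.0004
```

Emit:
{"op": "drive_tool", "data": {
  "commands": [
    [0,0,0,0.04,0,0,1],
    [0,0,0,0,0,0,1]
  ]
}}

```text
time_s: 6.5
tool_pos: [0.5077, -0.1328, 0.1142]
tool_rot: [-0.531, -0.467, 0.531, -0.467]
force: [0.3, -0.0, -0.8]
gripper_width: 0.0005
```

Emit:
{"op": "drive_tool", "data": {
  "commands": [
    [0,0,0,0.03,0,0,1],
    [0,0,0,0,0,0,1]
  ]
}}

```text
time_s: 6.7
tool_pos: [0.5078, -0.1328, 0.1135]
tool_rot: [0.531, 0.467, -0.531, 0.467]
force: [0.9, 0.2, 0.5]
gripper_width: 0.0007
```

Emit:
{"op": "drive_tool", "data": {
  "commands": [
    [0,0,0,0.03,0,0,1],
    [0,0,0,0,0,0,1]
  ]
}}

```text
time_s: 6.9
tool_pos: [0.5078, -0.1328, 0.1132]
tool_rot: [0.531, 0.467, -0.531, 0.467]
force: [-1.3, 0.2, 7.0]
gripper_width: 0.0007
```

The middle lid gives: it sank about 4 mm with no force, then went firm with 7 N at 0.1132. I'll still tap the right lid as asked.

Emit:
{"op": "drive_tool", "data": {
  "commands": [
    [0,0,0,-0.4,0,0,1],
    [0,0,0,-0.3,0,0.5,1],
    [0,0,0,0,0,0.8,1],
    [0,0,0,0,0,0.8,1],
    [0,0,0,0,0,0.7,1],
    [0,0,0,0.2,0,0.25,1],
    [0,0,0,0.2,0,0,1],
    [0,0,0,0,0,0,1]
  ]
}}

```text
time_s: 7.7
tool_pos: [0.4951, -0.2228, 0.1205]
tool_rot: [-0.531, -0.468, 0.531, -0.466]
force: [0.4, -0.2, 0.9]
gripper_width: 0.0003
```

Emit:
{"op": "drive_tool", "data": {
  "commands": [
    [0,0,0,0.05,0,0,1],
    [0,0,0,0,0,0,1]
  ]
}}

```text
time_s: 7.9
tool_pos: [0.4959, -0.2226, 0.1198]
tool_rot: [-0.531, -0.467, 0.531, -0.467]
force: [0.5, 0.8, 0.1]
gripper_width: 0.0006
```

Emit:
{"op": "drive_tool", "data": {
  "commands": [
    [0,0,0,0.05,0,0,1],
    [0,0,0,0,0,0,1]
  ]
}}

```text
time_s: 8.1
tool_pos: [0.4961, -0.2231, 0.1185]
tool_rot: [0.531, 0.467, -0.531, 0.467]
force: [-0.7, 0.1, 0.2]
gripper_width: 0.0007
```

Emit:
{"op": "drive_tool", "data": {
  "commands": [
    [0,0,0,0.05,0,0,1],
    [0,0,0,0,0,0,1]
  ]
}}

```text
time_s: 8.3
tool_pos: [0.4963, -0.2234, 0.1172]
tool_rot: [0.531, 0.467, -0.531, 0.467]
force: [0.6, -0.3, 2.0]
gripper_width: 0.0006
```

Emit:
{"op": "drive_tool", "data": {
  "commands": [
    [0,0,0,0.02,0,0,1],
    [0,0,0,0,0,0,1]
  ]
}}

```text
time_s: 8.5
tool_pos: [0.4963, -0.2234, 0.1168]
tool_rot: [0.531, 0.467, -0.531, 0.467]
force: [0.7, 1.3, 4.0]
gripper_width: 0.0008
```

The right lid is firm (4.0 N at 0.1168), so the loose one is the middle lid. I'll go above its tongue and take a close look.

Emit:
{"op": "drive_tool", "data": {
  "commands": [
    [0,0,0,-0.5,0,0,0.1],
    [0,0,0,-0.7,0,0,0.1],
    [0,0,0,0,0.5,-0.7,0.1],
    [0,0,0,0,0.5,-0.8,0.1],
    [0,0,0,0,0.5,-0.8,0.1],
    [0,0,0,0,0.05,-0.75,0.1],
    [0,0,0,0,0,0,0.1],
    [0,0,0,0,0,0,0.1]
  ]
}}

```text
time_s: 9.3
tool_pos: [0.5535, -0.1388, 0.1522]
tool_rot: [-0.53, -0.467, 0.531, -0.467]
force: [0.2, 0.3, 0.1]
gripper_width: 0.0399
```

```bash
python3 - <<'E'
from h import *
to([.554,-.1384,.098])
a,W=cloud('scene'); b,V=cloud('top')
a=cv2.resize(a[160:330,120:300],(480,453),interpolation=cv2.INTER_CUBIC);b=cv2.resize(b[160:260,270:370],(453,453)[::-1],interpolation=cv2.INTER_CUBIC)
cv2.imwrite('pics/p4.png',np.hstack([a[:, :340],b])[...,::-1])
E
```

```text
pos [ 0.5535 -0.1388  0.1522] F [0.25 0.25 0.1 ] w 0.0399 j [-3.660e-01  3.900e-01  1.656e+00 -1.000e-03  1.096e+00  1.332e+00] t 9.3
turn [0.02       0.005      0.00666667] shift [ 1.81  0.02 -0.01]
axes
 [[-0.001  0.992 -0.127]
 [-0.    -0.127 -0.992]
 [-1.    -0.001  0.   ]]
```

View pics/p4.png

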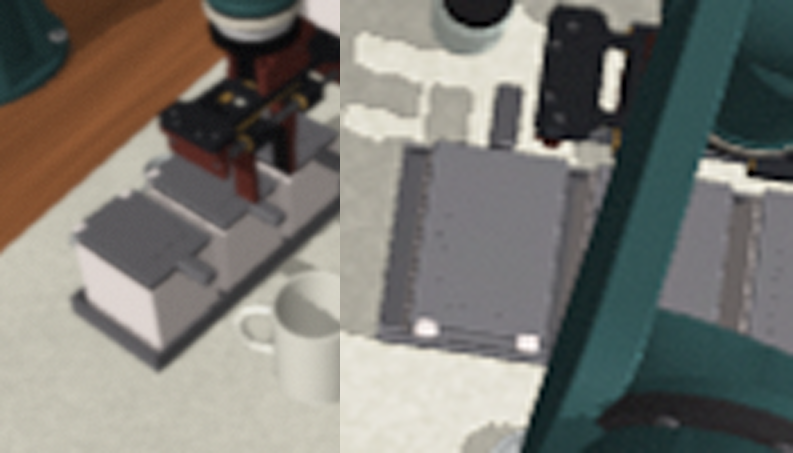

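The picture (left half, about (245,190)) shows the open fingers over the middle tongue with one on each side. The mug is clear, so I'll descend and close gently.

Emit:
{"op": "drive_tool", "data": {
  "commands": [
    [0,0,0,0.5,0,0,0.1],
    [0,0,0,0.5,0.02,0,0.1],
    [0,0,0,0.4,0,0,0.1],
    [0,0,0,0.4,0,0,0.1],
    [0,0,0,0,0,0,0.1],
    [0,0,0,0,0,0,0.1]
  ]
}}

```text
time_s: 10.0
tool_pos: [0.5543, -0.139, 0.0983]
tool_rot: [-0.531, -0.467, 0.531, -0.467]
force: [-0.4, -0.2, 0.3]
gripper_width: 0.0397
```

Emit:
{"op": "drive_tool", "data": {
  "commands": [
    [0,0,0,0,0,0,0.4],
    [0,0,0,0,0,0,0.55],
    [0,0,0,0,0,0,0.7],
    [0,0,0,0,0,0,1],
    [0,0,0,0,0,0,1],
    [0,0,0,0,0,0,1]
  ],
  "grip_force": 8
}}

```text
time_s: 10.6
tool_pos: [0.5548, -0.1393, 0.0987]
tool_rot: [-0.531, -0.467, 0.531, -0.467]
force: [-0.4, -4.0, 0.3]
gripper_width: 0.0161
```

```bash
python3 - <<'E'
from h import *
to([.554,-.1384,.098])
H=C['m']-.0588*ex+np.array([0,0,.1135]); s=ctrl.read_state(); T=R.from_quat(s['tool_rot'])
# per-row twist: 6 deg opening about -ey through the hinge
for d in (4,5,6):
    q=R.from_rotvec(-ey*np.radians(d)); p=H+q.apply(s['tool_pos']-H)
    print(d,'turn',(np.degrees((T.inv()*q*T).as_rotvec())/6).round(3),'shift',(T.inv().apply(p-s['tool_pos'])/.03).round(3))
E
```

```text
pos [ 0.5548 -0.1393  0.0987] F [-0.41 -3.97  0.29] w 0.0161 j [-3.660e-01  4.580e-01  1.704e+00 -1.000e-03  9.790e-01  1.333e+00] t 10.6
turn [ 0.00833333  0.00666667 -0.00666667] shift [ 0.02 -0.03 -0.03]
axes
 [[ 0.001  0.992 -0.128]
 [-0.001 -0.128 -0.992]
 [-1.     0.001  0.001]]
4 turn [ 0.    -0.001  0.667] shift [-0.299  0.024  0.   ]
5 turn [ 0.001 -0.001  0.833] shift [-0.374  0.027  0.   ]
6 turn [ 0.001 -0.001  1.   ] shift [-0.449  0.029  0.   ]
```

The tongue is gripped: the opening is 16.1 mm and the tongue is 16 mm wide. I'll ease off the 4 N side load and start the arc about the hinge.

Emit:
{"op": "drive_tool", "data": {
  "commands": [
    [0,0,0,0,0,0.03,1],
    [0,0,0.33,-0.15,0.01,0,1],
    [0,0,0.67,-0.3,0.02,0,1],
    [0,0,0.67,-0.3,0.02,0,1],
    [0,0,0.67,-0.3,0.02,0,1],
    [0,0,0,0,0,0,1]
  ]
}}

```text
time_s: 11.2
tool_pos: [0.554, -0.1395, 0.1314]
tool_rot: [0.585, 0.397, -0.469, 0.529]
force: [3.1, 1.1, -0.2]
gripper_width: 0.0161
```

```bash
cat > arc.py <<'E'
from h import *
H=C['m']-.0588*ex+np.array([0,0,.1135]); s=ctrl.read_state(); X=R.from_quat(s['tool_rot']).as_matrix()[:,0]
g=s['tool_pos']-.017*X-H
print('tilt',np.degrees(np.arctan2(X@ex,-X[2])).round(1),'tongue angle',np.degrees(np.arctan2(g[2],g@ex)).round(1),'radius',np.hypot(g[2],g@ex).round(4),'dy',(g@ey).round(4))
print('F',s['force'].round(1),'tau',s['wrist_torque'].round(2),'w',s['gripper_width'],'j',s['joints'].round(2),'t',s['time_s'])
E
python3 arc.py
```

```text
tilt 14.3 tongue angle 15.6 radius 0.1277 dy -0.0011
F [ 3.1  1.1 -0.2] tau [ 0.15 -0.61 -0.02] w 0.016133752914466015 j [-0.41  0.31  1.89  0.11  0.7   1.21] t 11.2
```

Tracking is good, but j5 is falling towards its limit. From here I'll tilt the tool less than the lid and let the pads pivot.

```bash
python3 - <<'E'
from h import *
H=C['m']-.0588*ex+np.array([0,0,.1135]); a0=np.radians(15.6-1.2);t=np.radians(14.3);r=.1277;d=.017
def pose(a,t):
    X=np.sin(t)*ex-np.cos(t)*np.array([0,0,1]); return H+(r+.0005)*(np.cos(a)*ex)+np.array([0,0,(r+.0005)*np.sin(a)])+d*X, np.c_[X,np.cos(t)*ex+np.sin(t)*np.array([0,0,1]),-ey]
a=a0+np.radians(1.2)
for i in range(11):
    p,M=pose(a,t);a+=np.radians(4);t+=np.radians(1.5);q,_=pose(a,t)
    print(((q-p)@M/.03).round(2))
E
```

```text
[-0.3 -0.  -0. ]
[-0.3  -0.02 -0.  ]
[-0.3  -0.03  0.  ]
[-0.29 -0.04  0.  ]
[-0.29 -0.05 -0.  ]
[-0.29 -0.07 -0.  ]
[-0.28 -0.08  0.  ]
[-0.28 -0.09  0.  ]
[-0.27 -0.1  -0.  ]
[-0.27 -0.11  0.  ]
[-0.26 -0.13  0.  ]
```

Emit:
{"op": "drive_tool", "data": {
  "commands": [
    [0,0,0.25,-0.3,0,0,1],
    [0,0,0.25,-0.3,-0.02,0,1],
    [0,0,0.25,-0.3,-0.03,0,1],
    [0,0,0.25,-0.29,-0.04,0,1],
    [0,0,0,0,0,0,1]
  ]
}}

```text
time_s: 11.7
tool_pos: [0.5404, -0.1377, 0.1644]
tool_rot: [0.605, 0.367, -0.441, 0.552]
force: [3.1, 2.0, 1.1]
gripper_width: 0.016
```

```bash
python3 arc.py
```

```text
tilt 20.1 tongue angle 31.8 radius 0.1267 dy -0.0011
F [3.1 2.  1.1] tau [ 0.45 -0.27  0.05] w 0.01597063056808814 j [-0.45  0.22  1.97  0.18  0.63  1.12] t 11.7
```

Emit:
{"op": "drive_tool", "data": {
  "commands": [
    [0,0,0.25,-0.29,-0.04,0,1],
    [0,0,0.25,-0.29,-0.06,0,1],
    [0,0,0.25,-0.28,-0.07,0,1],
    [0,0,0.25,-0.28,-0.08,0,1],
    [0,0,0,0,0,0,1]
  ]
}}

```text
time_s: 12.2
tool_pos: [0.5197, -0.135, 0.192]
tool_rot: [0.623, 0.335, -0.412, 0.574]
force: [0.9, 0.4, -2.0]
gripper_width: 0.0158
```

```bash
python3 arc.py
```

```text
tilt 26.0 tongue angle 47.8 radius 0.1267 dy -0.001
F [ 0.9  0.4 -2. ] tau [0.28 0.26 0.12] w 0.01583593115881144 j [-0.5   0.12  2.06  0.3   0.56  0.98] t 12.2
```

Emit:
{"op": "drive_tool", "data": {
  "commands": [
    [0,0,0.25,-0.27,-0.1,0,1],
    [0,0,0.25,-0.27,-0.11,0,1],
    [0,0,0.25,-0.26,-0.12,0,1],
    [0,0,0,0,0,0,1],
    [0,0,0,0,0,0,1],
    [0,0,0,0,0,0,1],
    [0,0,0,0,0,0,1]
  ]
}}

```text
time_s: 12.9
tool_pos: [0.5014, -0.1325, 0.2079]
tool_rot: [0.635, 0.312, -0.39, 0.59]
force: [-1.5, 0.4, -3.9]
gripper_width: 0.0162
```

```bash
python3 arc.py; python3 - <<'E'
from h import *
a,W=cloud('scene'); b,V=cloud('top')
cv2.imwrite('pics/p5.png',cv2.resize(a[130:330,100:330],(690,600),interpolation=cv2.INTER_CUBIC)[...,::-1])
E
```

```text
tilt 30.4 tongue angle 59.0 radius 0.1272 dy -0.0009
F [-1.5  0.4 -3.9] tau [ 0.17  0.83 -0.01] w 0.016162059960680552 j [-0.55  0.05  2.13  0.44  0.51  0.82] t 12.9
```

View pics/p5.png

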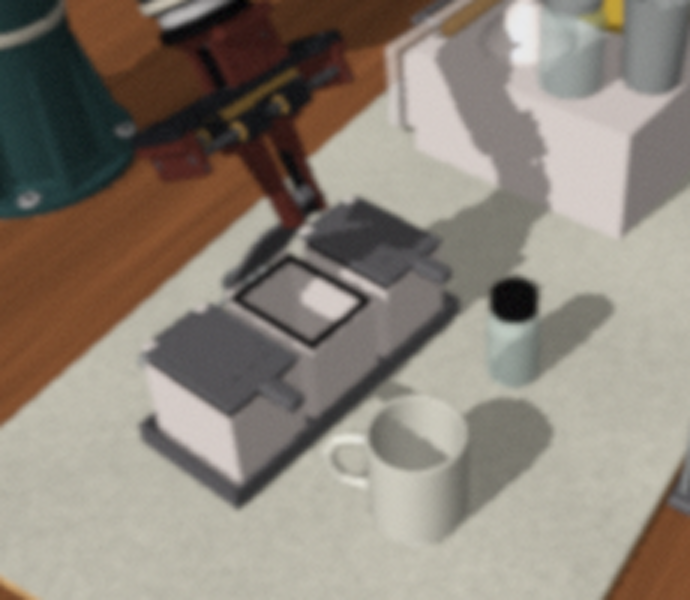

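The picture shows the middle canister open at (300,300), with its lid standing up in the fingers at (300,205). The side lids are shut, and the mug and jar haven't moved. I'm handing in.

```bash
python3 arc.py; python3 -c "
from workcell import ctrl
print(abs(ctrl.read_state()['qd']).max()); print(ctrl.job_done())"
```

```text
tilt 30.4 tongue angle 59.1 radius 0.1273 dy -0.001
F [-2.   0.4 -3.8] tau [ 0.1   0.89 -0.04] w 0.01637709631653701 j [-0.55  0.05  2.13  0.44  0.51  0.82] t 13.0
0.00429783785504482
the job is handed in; nothing more can be done
None
```

The loose lid was the middle one. It is now held open at about 59°, and I handed the job in at about 13 s; no verdict was reported.

- **Taps, left to right:** the left lid was firm, with about 4 N at z = 0.117 m. The middle lid sank about 4 mm with almost no force, then went firm at 7 N. The right lid was firm, with about 4 N at z = 0.117 m.
- **Lift:** I gripped the middle tongue at an 8 N setting. The opening read 16.1 mm, which matches the 16 mm tongue. I then swung it up around its hinge.
- **Last checks:** the arm was still, the opening read 16.4 mm, and the wrist force was about 4 N. The last picture shows both side lids shut and the mug and jar where they were. I didn't re-measure the scoop or the items on the drawer unit; the arm never went near them.
- **Deviations:** I tilted the tool only 30° rather than following the lid's full swing, because a wrist joint was nearing its limit. The tongue therefore pivoted between the pads. There was also a side load of about 4 N when the grip closed, so I shifted the tool about 1 mm to ease it before lifting.

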